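# Set up the burger press and hold its plunger ready

### The arm

A 6-joint arm with a two-finger parallel gripper is mounted at the origin on the work surface. World frame = base frame: x ahead of the robot, y to its left, z up, the work surface at z = 0. Lengths are in mm, angles in rad, forces in N, time in s.
With the tool pointing down it reaches from about 350 to 775 mm from the base axis. Payload 7.3 kg.
Tool frame: the origin (TCP) lies on the centre line of the jaws, within the pads' length; the fingertips stand 22 mm ahead of it and the grasp point (between the pads) lies 3 mm ahead of it; z points along the fingers, y is the direction in which the jaws open and shut (so a half turn about z gives the same grasp; the last joint's range is limited). The gripper opens to 92 mm and grips with 3 to 60 N. Pads are 19 mm wide; open, the fingers measure 130 mm over their backs; the gripper's body (75 mm by 190 mm) begins 47 mm behind the grasp point.
Start: joints at [-1.446, 0.342, 1.524, -0, 1.275, -0.146], TCP at [140.46, -505.879, 248.741] pointing down, gripper open.
Joint ranges: [-2.53, 2.53], [-0.77, 2.02], [0.04, 2.7], [-1, 4.14], [0.28, 2.66], [-3.11, 3.11]. Speed limits (rad/s): [2.57, 2.57, 3.14, 3.14, 3.14, 3.14].

### API

Orientations are given as [roll, pitch, yaw] about the fixed x, y, z axes, in that order (R = Rz(yaw) Ry(pitch) Rx(roll)).
In Python, from plant import get_obs, capture, bot, spot_in gives the robot as it stands.
- The arm moves only by the shell command python3 -m handwheel 'ROWS' [OPENING]. ROWS is JSON, a list of rows, each a list of 2 entries, a list of its own where there are three numbers: the shift along the world's x, y, z in mm, then the turn, a rotation vector about the world's x, y, z in rad. In form: [[[x, y, z], [wx, wy, wz]], ...]. A call has 1 to 12 rows; each row shifts and turns the commanded pose from where the row before left it; what a row does not reach is not made up. A row lasts 1/8 s, in which the tool goes at most 62.5 mm and 10.7 degrees, less where a joint would pass 70% of its speed; a pose out of reach is approached as far as the arm can. A call is refused whole if a number of a shift passes 62.5 or a number of a turn 0.188, either way. A call with a gripper value outside its range is refused whole. OPENING is the closure, from 0 (fully open) to 1 (shut), set as the call begins (- or left out, the last holds). The fingers move at their own pace and stop on an object; the grip force is fixed at half the most. Time passes only in rows, so rows that do not move let the fingers close. It gives the time, the measured TCP pose, the force and the opening at its end, in the units of the state.
- get_obs(): the state, without advancing time (a new reading comes with each control period).
- capture(name): name is "scene" or "top" or "wrist"; returns a dict with "img" (400x640x3 uint8, red, green, blue), "fx", "fy", "cx", "cy" (pixels), "cam_to_world" (4x4, takes a point from camera to world coordinates). Camera axes: x right, y up, looking along -z (the intrinsics and any distortion apply to the point x, -y, -z); pixel columns grow to the right and rows downward; lengths in mm; the calibration is good to about 2 mm. A picture is of the moment at which its call begins. There is no depth.
- bot.close_job(): hands the job in, once; it reports no verdict.
Trained networks look in the newest picture that a camera, given by its name, has taken for a name from the list of things; names that differ only in an ending like _2 or _b are one class to them, and where a whole thing is asked for, a point or a joint stands for the part that bears it (a point fixed in the world has none). Each returns a list of dicts, best first, with "score" (0 to 1); they miss things now and then, are a little off and sometimes report something else, mostly with a low value. They report only what shows in the picture. A call takes as long as a camera call. They do not tell look-alikes from the thing itself.
- spot_in(thing, camera): "xyz" ([x, y, z] in mm, in the coordinates of the camera as it stood for that picture, good to about 4 mm: the middle of the surface that is visible of it).
The state is a dict: "time": time; "joint_positions": joint angles; "dq": joint speeds; "tau": joint torques, N m; "tool_pos": TCP position; "tcp_rot": TCP orientation; "contact_force": force on the tool from outside, world axes, zero at the start; "moment": the same for the moment, N m; "grip_width": finger opening in mm.
Only numpy, scipy, OpenCV 4.12 (cv2) and the standard library are available. Lean on these libraries where they do the work, as an engineer would, in place of code of your own. Each camera call takes 0.05 s, during which the arm holds its last target. There are 200 camera calls.

### The job

Set up the burger press: take the base plate with the short boss out of the slanted drying stand and lay it gently in the round mould, boss up and hollow rim down, flat on the mould's floor, and let go of it. Only then draw the plunger with the tall push handle out of the stand, turn it level with its plate facing down, and finish while still holding it in the gripper, centred over the mould and still, its plate about 10 cm above the mould's rim. Leave the other things on the bar alone.

Things in the scene. Friction and masses are not known exactly. Their poses are not given: they have to be found in the camera images.
- base_plate: Aluminium disc, 100 mm diameter, 12 mm thick, about 0.2 kg, hollow underneath (edge rim 4 mm wide), with a round boss 32 mm diameter, 14 mm tall in the middle of the other face: grip it there. Origin: centre of the underside; z points out through the boss (face at z = 12 mm, boss end at 26 mm). Starts in one bay of the stand (which varies), leaning back 45 degrees, boss up and to the robot.
- plunger: Steel disc, 100 mm diameter, 12 mm thick, with a straight black push handle 28 mm diameter, 75 mm long in the middle of one face; about 0.4 kg. Origin: centre of the pressing face (underside); z points along the handle, which runs from z = 12 to 87 mm. Starts in the other bay of the stand, leaning back 45 degrees, handle up and to the robot.
- stand: Slanted steel drying stand, fixed, 240 mm wide (y), 110 mm tall, two bays side by side. Its back plate rises at 45 degrees, up the slope = (0.707, 0, 0.707) in its frame. Discs lean on the plate, their edge on a ledge; a front lip 15 mm off the plate reaches 16 mm up from the ledge: draw a disc over 16 mm up the slope to free it. Origin: on the bar below the ledge; x away from the open side, z up.
- stand_bay0 (a point): Centre of the underside of a disc resting in the bay on the stand's -y side. Each bay is 108 mm wide, centred 57 mm from the stand's middle; between and beside the bays stand low cheeks, 6 mm thick, 15 mm off the back plate, 40 mm up the slope from the ledge.
- stand_bay1 (a point): The same for the bay on the stand's +y side.
- mould: Mould of the burger press, fixed: open round aluminium pan, 118 mm outside and 106 mm inside diameter, 28 mm tall, floor 6 mm thick, so the pocket is 22 mm deep and takes the base plate with 3 mm to spare all round. Two small flat lugs at its foot, at +y and -y. Origin: centre of its underside on the bar; z up.
- canister: Bystander: white flip-top plastic canister, 88 mm diameter, 134 mm tall. Origin: centre of its foot.
- dish: Bystander: small black dish, 90 mm diameter, 28 mm tall. Origin: centre of its foot.
- turner: Bystander: bamboo turner lying flat, 300 mm long, 66 mm wide, 8 mm thick. Origin: on its underside, where handle meets blade; x towards the blade's edge.
- pepper_mill: Bystander: dark wooden pepper mill, 52 mm diameter, 140 mm tall. Origin: centre of its foot.
- salt_pot: Bystander: small white cup, 48 mm diameter, 40 mm tall. Origin: centre of its foot.
- ramekin: Bystander: small grey ramekin, 70 mm diameter, 40 mm tall. Origin: centre of its foot.
Things that resemble listed ones, but are neither listed nor needed, are in the scene too. What is shaped like the plunger but blue is not meant.

How it is judged (in metres and radians):
On the way, in this order (a step that is already met when the one before it is completed fails the run):
1. the base plate lies flat in the mould, boss up, let go, with the plunger still in the stand (horizontal distance between base_plate and mould below 0.006 m and z of base_plate in the frame of mould between 0.003 and 0.009 m and angle between base_plate's own z axis and vertical below 0.06 rad and contact force between base_plate and the fingers below 0.05 N and distance of plunger from where it was at the start of the episode below 0.02 m), for 0.2 s.
2. the plunger is drawn out of the stand in the gripper (distance of plunger from where it was at the start of the episode above 0.06 m and contact force between plunger and the fingers above 1 N and contact force between plunger and stand below 0.05 N), for 0.1 s.
At the end, for the whole second after the job is handed in: Base plate in the mould, boss up: within 6 mm of centre, 3 mm of the floor, tilt < 0.06 rad, let go. Plunger held by the fingers, handle up: tilt < 0.15 rad, within 20 mm of the mould's axis, plate 50 to 180 mm above its rim, still (< 30 mm/s) (horizontal distance between base_plate and mould below 0.006 m and z of base_plate in the frame of mould between 0.003 and 0.009 m and angle between base_plate's own z axis and vertical below 0.06 rad and contact force between base_plate and the fingers below 0.05 N and contact force between plunger and the fingers above 1 N and angle between plunger's own z axis and vertical below 0.15 rad and horizontal distance between plunger and mould below 0.02 m and z of plunger in the frame of mould between 0.078 and 0.208 m and linear speed of plunger below 0.03 m/s and angular speed of plunger below 0.2 rad/s); the arm keeps its last pose, push and grip.
It fails at once if a bystander is pushed more than 30 mm (distance of any of canister, dish, turner, pepper_mill, salt_pot, ramekin from where it was at the start of the episode above 0.03 m).
It fails at once if the base plate is dropped or thrown into the mould (faster than 0.6 m/s close to it) (horizontal distance between base_plate and mould below 0.05 m and z of base_plate in the frame of mould below 0.1 m and linear speed of base_plate above 0.6 m/s).
It also fails if it takes over 72 s, if anything falls off the work surface, if the arm or the gripper's body presses on something with over 40 N, if the wrist force passes 120 N, or if a joint passes its speed limit or range.

## Working session

There is one attempt and no reset: what is moved stays moved. The work goes in short steps, Python scripts to look and compute and a shell command to move; the robot and the scene stay as the last step left them, time stands still between calls to the robot, and variables do not carry over. Pictures are saved under pics/ and viewed, about 8 in all and at most 12, crops included, and the job is handed in when it is done.

```bash
mkdir -p pics; ls
cat > h.py <<'E'
import numpy as np, cv2
from plant import get_obs, capture, bot, spot_in
def world(c,p): 
    return (c["cam_to_world"]@np.r_[p,1])[:3]
def proj(c,P):
    T=np.linalg.inv(c["cam_to_world"]); q=T[:3,:3]@np.asarray(P,float)+T[:3,3]
    return c["cx"]+c["fx"]*q[0]/-q[2], c["cy"]+c["fy"]*(-q[1])/-q[2]
def ray(c,u,v,z):
    M=c["cam_to_world"]; d=M[:3,:3]@np.array([(u-c["cx"])/c["fx"],-(v-c["cy"])/c["fy"],-1]); o=M[:3,3]
    return o+d*(z-o[2])/d[2]
def save(c,n): cv2.imwrite("pics/"+n,c["img"][:,:,::-1])
E
python3 - <<'E'
from h import *
o=get_obs(); print(o["time"],o["tool_pos"],o["tcp_rot"])
S={}
for n in("scene","top"):
    c=capture(n); save(c,n+"0.png"); print(n,{k:v for k,v in c.items() if k!="img"})
    for t in("base_plate","plunger","stand","mould","canister","dish","turner","pepper_mill","salt_pot","ramekin"):
        print(t,[(round(d["score"],2),world(c,d["xyz"]).round().tolist(),np.round(proj(c,world(c,d["xyz"]))).tolist()) for d in spot_in(t,n)[:4]])
a=cv2.imread("pics/scene0.png")
E
```

```text
pics
0.0 [ 140.40143447 -505.48061881  248.04636112] [-3.14005987e+00 -1.97519076e-04  2.70810074e-01]
scene {'fx': 517.499769224825, 'fy': 517.499769224825, 'cx': 323.6487599211926, 'cy': 195.79196272207733, 'cam_to_world': array([[-6.54715633e-01, -4.35671243e-01,  6.17687630e-01,
         1.32531503e+03],
       [ 7.55789454e-01, -3.65007760e-01,  5.43646610e-01,
         7.57545570e+02],
       [-1.13904160e-02,  8.22775731e-01,  5.68252018e-01,
         7.58035311e+02],
       [ 0.00000000e+00,  0.00000000e+00,  0.00000000e+00,
         1.00000000e+00]])}
base_plate [(0.72, [803.0, -13.0, 95.0], [216.0, 213.0]), (0.58, [651.0, 287.0, 93.0], [370.0, 236.0]), (0.2, [696.0, 7.0, 67.0], [259.0, 205.0])]
plunger [(0.88, [821.0, 192.0, 15.0], [280.0, 288.0]), (0.68, [606.0, 170.0, 99.0], [339.0, 202.0])]
stand [(0.64, [643.0, 229.0, 8.0], [349.0, 253.0]), (0.37, [606.0, 169.0, 97.0], [339.0, 203.0])]
mould [(0.98, [581.0, -248.0, 9.0], [228.0, 169.0]), (0.47, [645.0, 231.0, 3.0], [349.0, 256.0])]
canister [(0.93, [804.0, -16.0, 96.0], [215.0, 212.0])]
dish [(0.83, [380.0, 45.0, 15.0],
[... 827 characters left out ...]
0, 159.0, 95.0], [298.0, 194.0]), (0.77, [801.0, 188.0, 8.0], [290.0, 137.0])]
stand [(0.25, [392.0, -217.0, 8.0], [421.0, 264.0])]
mould [(0.91, [585.0, -247.0, 7.0], [428.0, 202.0]), (0.73, [393.0, 55.0, 13.0], [334.0, 265.0]), (0.16, [775.0, -33.0, 129.0], [363.0, 134.0])]
canister [(0.74, [773.0, -36.0, 129.0], [364.0, 135.0])]
dish [(0.77, [395.0, 55.0, 16.0], [335.0, 265.0])]
turner [(0.69, [391.0, -218.0, 6.0], [422.0, 264.0]), (0.56, [631.0, 268.0, 83.0], [261.0, 188.0])]
pepper_mill []
salt_pot [(0.7, [532.0, 454.0, 16.0], [206.0, 223.0]), (0.54, [564.0, -6.0, 19.0], [353.0, 210.0]), (0.51, [584.0, -250.0, 7.0], [429.0, 202.0])]
ramekin [(0.57, [533.0, 451.0, 15.0], [207.0, 223.0])]
```

Run:
```python
import cv2
a=cv2.imread("pics/top0.png")[90:300,170:470]; cv2.imwrite("pics/topc.png",cv2.resize(a,None,fx=2.6,fy=2.6,interpolation=cv2.INTER_CUBIC))
```

```text
(no output)
```

View pics/topc.png

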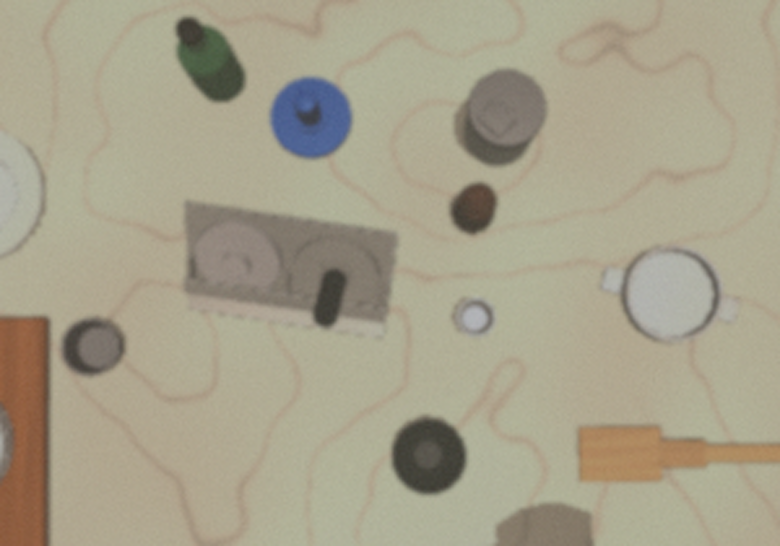

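View pics/scene0.png

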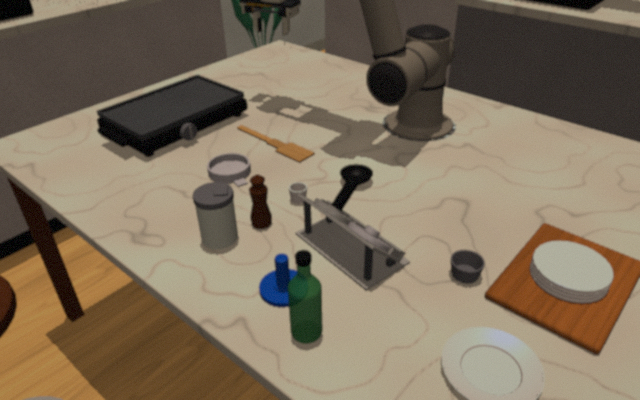

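Candidates in the top crop:
- Grey disc with short boss at (235,262), left (+y) bay: the base plate.
- Disc with black handle at (330,285), −y bay: the plunger.
- Blue look-alike at (310,115): not wanted.
- The mould with lugs is at (670,295). The black dish at (428,455) and the white discs at the left are not it.

I'll go over the mould first for a close look.

```bash
python3 -m handwheel '[[[50,32,10],[0,0,-0.054]],[[50,32,10],[0,0,-0.054]],[[50,32,10],[0,0,-0.054]],[[50,32,10],[0,0,-0.054]],[[50,32,5],[0,0,-0.054]],[[50,32,5],[0,0,-0.054]],[[50,32,0],[0,0,-0.054]],[[50,32,0],[0,0,-0.054]],[[0,0,0],[0,0,0]],[[0,0,0],[0,0,0]]]' 0.3
python3 - <<'E'
from h import *
o=get_obs(); print(o["time"],o["tool_pos"],o["tcp_rot"],o["grip_width"])
c=capture("wrist"); save(c,"w1.png"); print(c["cam_to_world"].round(3),c["fx"])
for t in("mould","base_plate","plunger"):
    print(t,[(round(d["score"],2),world(c,d["xyz"]).round(1).tolist(),np.round(proj(c,world(c,d["xyz"]))).tolist()) for d in spot_in(t,"wrist")[:3]])
E
```

```text
time: 2.35
tool_pos: [540.2, -249.9, 298.4]
tcp_rot: [3.141, 0.001, -0.16]
contact_force: [-0.9, -0.5, 0.6]
grip_width: 64.4
2.35 [ 540.17830843 -249.89476258  298.41734755] [ 3.14127377e+00  9.77238943e-04 -1.60311080e-01] 64.36172570421057
[[-1.59000e-01  9.54000e-01  2.55000e-01  6.09442e+02]
 [-9.87000e-01 -1.54000e-01 -4.00000e-02 -2.61155e+02]
 [ 1.00000e-03 -2.58000e-01  9.66000e-01  4.33719e+02]
 [ 0.00000e+00  0.00000e+00  0.00000e+00  1.00000e+00]] 334.66007268781425
mould [(0.79, [583.7, -243.6, 6.5], [309.0, 133.0])]
base_plate []
plunger [(0.58, [585.4, 126.3, 56.2], [-8.0, 187.0])]
```

View pics/w1.png

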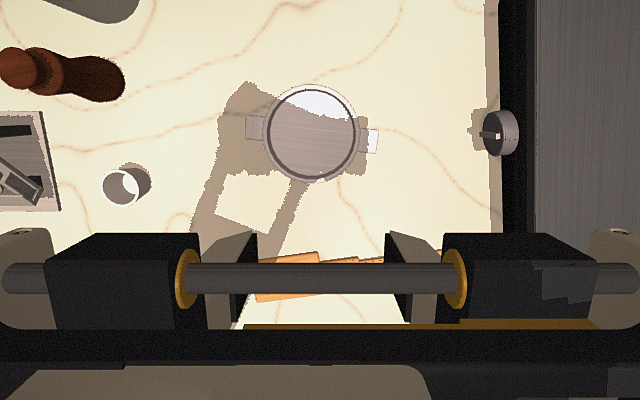

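```bash
python3 - <<'E'
from h import *
c=capture("wrist"); g=cv2.cvtColor(c["img"],cv2.COLOR_RGB2GRAY)
for lo,hi in((35,43),(43,50)):
    r=cv2.HoughCircles(cv2.GaussianBlur(g,(3,3),0),cv2.HOUGH_GRADIENT_ALT,1.5,5,param1=200,param2=0.6,minRadius=lo,maxRadius=hi)
    if r is not None:
        for u,v,q in r[0][:3]:
            P=ray(c,u,v,28); print(u,v,q,P.round(1), "R mm at z28",(q*np.linalg.norm(P-c["cam_to_world"][:3,3])/c["fx"]).round(1))
E
python3 -m handwheel '[[[-2,49,0],[-0.013,-0.077,0]],[[-2,49,0],[-0.013,-0.077,0]],[[-2,49,0],[-0.013,-0.077,0]],[[-2,49,0],[-0.013,-0.077,0]],[[-2,49,0],[-0.013,-0.077,0]],[[-3,49,0],[-0.013,-0.077,0]],[[-3,49,-15],[-0.013,-0.077,0]],[[-3,49,-15],[-0.013,-0.077,0]],[[-3,49,-15],[-0.013,-0.077,0]],[[-3,49,-15],[-0.012,-0.077,0]],[[-2,46,-15],[0,0,0]],[[0,0,0],[0,0,0]]]' 0.45
python3 - <<'E'
from h import *
c=capture("wrist"); save(c,"w2.png"); print(c["cam_to_world"].round(3))
o=get_obs(); print(o["time"],o["tool_pos"],o["tcp_rot"],o["joint_positions"])
for t in("stand","base_plate","plunger"):
    print(t,[(round(d["score"],2),world(c,d["xyz"]).round(1).tolist(),np.round(proj(c,world(c,d["xyz"]))).tolist()) for d in spot_in(t,"wrist")[:3]])
E
```

```text
312.0 132.0 41.01994 [ 585.8 -249.    28. ] R mm at z28 49.9
309.0 133.5 46.333065 [ 584.6 -245.1   28. ] R mm at z28 56.4
time: 4.1
tool_pos: [516.2, 246.7, 232.7]
tcp_rot: [3.12, -0.715, -0.158]
contact_force: [0.5, 0.4, -0.3]
grip_width: 50.7
[[-1.71000e-01  8.86000e-01 -4.31000e-01  4.81106e+02]
 [-9.85000e-01 -1.46000e-01  9.10000e-02  2.55179e+02]
 [ 1.80000e-02  4.40000e-01  8.98000e-01  3.79880e+02]
 [ 0.00000e+00  0.00000e+00  0.00000e+00  1.00000e+00]]
4.15 [516.42114821 245.22329022 233.28966176] [ 3.11945666 -0.71574234 -0.15999158] [ 0.53660754  0.27589526  1.89692512 -0.9036741   0.59123556  2.9512695 ]
stand [(0.81, [642.4, 217.5, 88.0], [325.0, 180.0])]
base_plate [(0.69, [634.8, 268.0, 86.0], [276.0, 194.0])]
plunger [(0.98, [614.4, 168.6, 87.9], [379.0, 197.0]), (0.61, [799.0, 191.9, 11.2], [321.0, 109.0])]
```

View pics/w2.png

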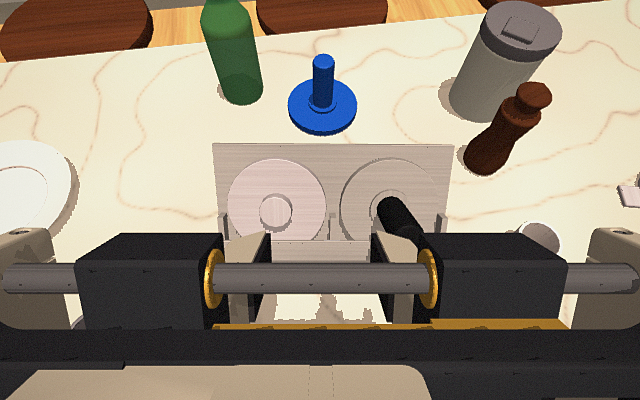

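The wrist picture shows the base plate with its boss at (276,211), the plunger handle at (395,212), the plate's top edge from (214,144) to (454,146), and the blue decoy at (322,95). Now I'll triangulate the boss.

Run:
```python
from h import *
w=capture("wrist"); t=capture("top")
a=ray(w,214,144,110);b=ray(w,454,146,110);print("edge",a.round(1),b.round(1),np.linalg.norm(a-b),np.degrees(np.arctan2(-(a-b)[0],(a-b)[1])))
a=w["img"][140:245,205:460]; b=t["img"][160:225,235:330]
cv2.imwrite("pics/cr.png",np.vstack([cv2.resize(x,(780,h),interpolation=cv2.INTER_CUBIC)[:,:,::-1] for x,h in((a,270),(t["img"][163:203,235:335],312))]) if 0 else cv2.resize(a,None,fx=3,fy=3,interpolation=cv2.INTER_CUBIC)[:,:,::-1])
def lin(c,u,v):
    M=c["cam_to_world"];d=M[:3,:3]@np.array([(u-c["cx"])/c["fx"],-(v-c["cy"])/c["fy"],-1]);return M[:3,3],d/np.linalg.norm(d)
def tri(A,B):
    S=0;r=0
    for o,d in(A,B):
        Q=np.eye(3)-np.outer(d,d);S=S+Q;r=r+Q@o
    p=np.linalg.solve(S,r);return p,[np.linalg.norm((np.eye(3)-np.outer(d,d))@(p-o)) for o,d in(A,B)]
print("boss",tri(lin(w,276,211),lin(t,260.4,191.5)))
g=cv2.cvtColor(w["img"],cv2.COLOR_RGB2GRAY)
r=cv2.HoughCircles(g,cv2.HOUGH_GRADIENT_ALT,1.5,5,param1=100,param2=0.5,minRadius=12,maxRadius=60); print(r)
```

```text
edge [689.4 316.1 110. ] [648.2  83.5 110. ] 236.2493277077114 -10.045883171106132
boss (array([618.85390719, 267.97925962,  88.00493299]), [np.float64(2.097932438147653), np.float64(2.09793243814787)])
[[[273.       213.        53.463474]
  [387.       283.5       52.061085]
  [387.       213.        52.987225]
  [298.5      219.        24.88077 ]
  [388.5      309.        52.58633 ]
  [397.5      280.5       45.64183 ]
  [367.5      247.5       51.727993]
  [418.5      232.5       53.92    ]
  [ 40.5      328.5       40.65746 ]
  [612.       261.        31.95403 ]
  [288.       297.        32.107143]
  [411.       228.        45.931175]
  [249.       207.        26.533201]
  [516.       273.        49.932053]
  [ 19.5      186.        46.543354]
  [403.5      217.5       32.880215]
  [511.5       34.5       34.663143]
  [348.       237.        23.358479]
  [162.        27.        19.082731]
  [244.5      241.5       27.921276]
  [327.       171.        20.393686]
  [394.5      241.5       27.614143]
  [409.5      306.        19.742613]
  [597.       295.5       36.7807  ]
  [411.  
[... 1216 characters left out ...]
16.        96.        30.385517]
  [474.        91.5       29.77808 ]
  [417.       294.        27.22211 ]
  [412.5       39.        21.876015]
  [ 55.5      282.        17.856184]
  [519.        25.5       28.902117]
  [448.5       33.        19.480612]
  [244.5      241.5       19.205597]
  [622.5      276.        16.313118]
  [252.       189.        21.546537]
  [522.       103.5       23.65651 ]
  [226.5       19.5       18.056803]
  [247.5      301.5       19.35127 ]
  [ 37.5      243.        18.420023]
  [459.        15.        18.682314]
  [234.        91.5       17.61985 ]
  [ 73.5      246.        19.667234]
  [568.5      246.        17.575073]
  [427.5      300.        18.938086]]]
```

View pics/cr.png

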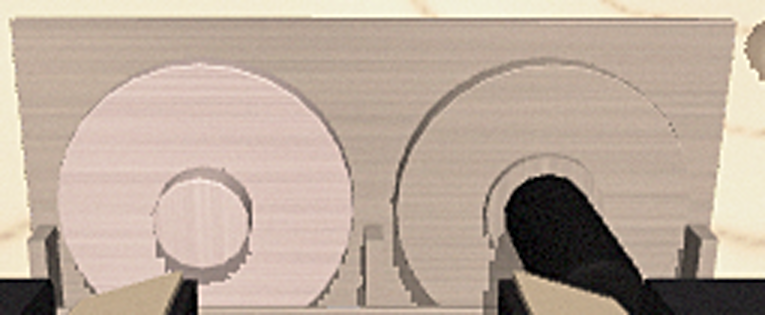

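Run:
```python
from h import *
w=capture("wrist")
a=ray(w,209,146.3,110);b=ray(w,451,146.3,110);m=(a+b)/2
yaw=np.arctan2(-(a-b)[0],(a-b)[1]);print(a,b,np.linalg.norm(a-b),yaw)
X=np.array([np.cos(yaw),np.sin(yaw),0]);Y=np.array([-np.sin(yaw),np.cos(yaw),0]);Z=np.array([0,0,1.])
n=(Z-X)*.7071; s=(X+Z)*.7071
def hit(u,v,h):
    M=w["cam_to_world"];d=M[:3,:3]@np.array([(u-w["cx"])/w["fx"],-(v-w["cy"])/w["fy"],-1]);o=M[:3,3]
    return o+d*((m+h*n-o)@n)/(d@n)
for nm,u,v,h in(("boss end",273,214.3,26),("discL",205+59/3,210,12),("discR",205+354/3,210,12),("disctop",273.3,140+64/3,12),("plungerL",205+397/3,210,12),("plungtop",205+548/3,140+60/3,12),("handle base c",205+545/3,140+195/3,14)):
    P=hit(u,v,h);q=P-m;print(nm,P.round(1),"stand y",round(q@Y,1),"slope from top edge",round(q@s,1))
print("n",n,"s",s,"Y",Y)
P=m-57*0+0*s
o=get_obs();print(o["tool_pos"],o["tcp_rot"])
```

```text
[687.74695598 320.96422924 110.        ] [648.48013076  86.42536668 110.        ] 237.80319933676748 -0.16588292460871845
boss end [616.6 269.4  85.1] stand y 56.3 slope from top edge -61.2
discL [634.1 317.   74.8] stand y 106.2 slope from top edge -61.8
discR [617.6 219.9  74.5] stand y 7.7 slope from top edge -62.2
disctop [660.3 261.3 109.8] stand y 55.5 slope from top edge -12.3
plungerL [615.2 205.7  74.4] stand y -6.8 slope from top edge -62.3
plungtop [643.  152.9 110.6] stand y -54.2 slope from top edge -11.1
handle base c [609.8 156.8  80. ] stand y -55.9 slope from top edge -56.4
n [-0.6973936   0.11675861  0.7071    ] s [ 0.6973936  -0.11675861  0.7071    ] Y [0.1651232  0.98627295 0.        ]
[517.09026632 243.53086364 234.41727042] [ 3.1215523  -0.71731954 -0.16488262]
```

```bash
cat >> h.py <<'E'
from scipy.spatial.transform import Rotation as R
YAW=-0.166
X=np.array([np.cos(YAW),np.sin(YAW),0]);Y=np.array([-np.sin(YAW),np.cos(YAW),0]);Z=np.array([0,0,1.])
n=(Z-X)*.7071; s=(X+Z)*.7071
def des(tilt,yaw=YAW): return R.from_euler("xyz",[np.pi,-tilt,yaw])
def delta(P,Rt):
    o=get_obs(); Rc=R.from_euler("xyz",o["tcp_rot"])
    print("t",round(o["time"],2),"pos",o["tool_pos"].round(1),"rot",np.round(o["tcp_rot"],3),"q",np.round(o["joint_positions"],2),"w",round(float(o["grip_width"]),1),"F",np.round(o["contact_force"],1))
    print("shift",(np.array(P)-o["tool_pos"]).round(1),"turn",(Rt*Rc.inv()).as_rotvec().round(3))
E
python3 - <<'E'
from h import *
D=des(.70); t=D.as_matrix()[:,2]; print(t)
B=np.array([617,270,85.]); T=B-6*n-17*t; print("T",T)
delta(T-80*t,D)
E
```

```text
[ 0.63536202 -0.10644967 -0.76484219]
T [610.38312523 271.10860285  93.75971718]
t 4.45 pos [517.1 243.5 234.4] rot [ 3.122 -0.717 -0.165] q [ 0.53  0.27  1.9  -0.9   0.59  2.95] w 50.1 F [-0.1  0.1 -0.1]
shift [ 42.5  36.1 -79.5] turn [0.018 0.015 0.012]
```

```bash
python3 -m handwheel '[[[7,6,-13],[0.003,0.0025,0.002]],[[7,6,-13],[0.003,0.0025,0.002]],[[7,6,-13],[0.003,0.0025,0.002]],[[7,6,-13],[0.003,0.0025,0.002]],[[7,6,-13],[0.003,0.0025,0.002]],[[7,6,-14],[0.003,0.0025,0.002]],[[0,0,0],[0,0,0]],[[0,0,0],[0,0,0]]]' 0.45
python3 - <<'E'
from h import *
D=des(.70); t=D.as_matrix()[:,2]; B=np.array([617,270,85.]); T=B-6*n-17*t
w=capture("wrist"); save(w,"w3.png"); print("boss end px",proj(w,B),"tip px",proj(w,T-58*t))
delta(T,D)
E
```

```text
time: 5.45
tool_pos: [561.0, 282.3, 160.9]
tcp_rot: [3.14, -0.686, -0.163]
contact_force: [-0.6, 0.0, 0.1]
grip_width: 50.3
boss end px (np.float64(324.03515324830346), np.float64(215.6477428431544)) tip px (np.float64(325.491586989143), np.float64(256.8087055677894))
t 5.5 pos [561.  282.3 161.1] rot [ 3.14  -0.686 -0.164] q [ 0.54  0.47  1.82 -1.    0.51  3.08] w 50.4 F [ 0.3 -0.3 -0.6]
shift [ 49.4 -11.2 -67.4] turn [-0.001 -0.014 -0.001]
```

View pics/w3.png

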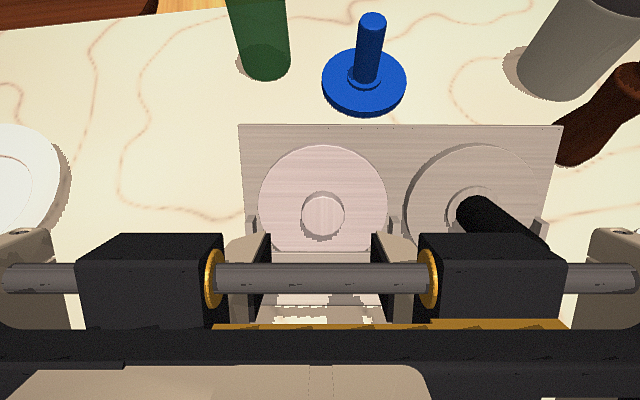

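The view matches the prediction: boss at (323,214) against (324,216) projected. But q4 is at its limit, so I'll tilt the tool less, which is free about the jaw axis.

Run:
```python
from h import *
D=des(.60); t=D.as_matrix()[:,2]; B=np.array([617,270,85.]); T=B-6*n-17*t
print(T,t); delta(T-50*t,D); delta(T,D)
```

```text
[611.71730805 270.88507152  94.78810545] [ 0.55688068 -0.09330077 -0.82533561]
t 5.5 pos [561.  282.3 161.1] rot [ 3.14  -0.686 -0.164] q [ 0.54  0.47  1.82 -1.    0.51  3.08] w 50.4 F [ 0.3 -0.3 -0.6]
shift [ 22.9  -6.8 -25.1] turn [ 0.015  0.085 -0.002]
t 5.5 pos [561.  282.3 161.1] rot [ 3.14  -0.686 -0.164] q [ 0.54  0.47  1.82 -1.    0.51  3.08] w 50.4 F [ 0.3 -0.3 -0.6]
shift [ 50.7 -11.5 -66.4] turn [ 0.015  0.085 -0.002]
```

```bash
python3 -m handwheel '[[[5,-1.5,-5],[0.003,0.017,0]],[[5,-1.5,-5],[0.003,0.017,0]],[[5,-1.5,-5],[0.003,0.017,0]],[[4,-1,-5],[0.003,0.017,0]],[[4,-1,-5],[0.003,0.017,0]],[[0,0,0],[0,0,0]]]' 0.45
python3 - <<'E'
from h import *
D=des(.60); t=D.as_matrix()[:,2]; B=np.array([617,270,85.]); T=B-6*n-17*t
delta(T,D)
E
```

```text
time: 6.25
tool_pos: [584.3, 275.6, 136.2]
tcp_rot: [3.141, -0.6, -0.165]
contact_force: [-0.1, -0.6, -0.2]
grip_width: 51.0
t 6.25 pos [584.3 275.6 136.2] rot [ 3.141 -0.6   -0.165] q [ 0.48  0.52  1.75 -0.79  0.5   2.85] w 51.0 F [-0.1 -0.6 -0.2]
shift [ 27.4  -4.7 -41.4] turn [ 0.    -0.    -0.001]
```

```bash
python3 -m handwheel '[[[5,-1,-7],[0,0,0]],[[5,-1,-7],[0,0,0]],[[5,-1,-7],[0,0,0]],[[5,-1,-7],[0,0,0]],[[4,-0.5,-7],[0,0,0]],[[3,-0.2,-6],[0,0,0]],[[0,0,0],[0,0,0]]]' 0.45
python3 - <<'E'
from h import *
D=des(.60); t=D.as_matrix()[:,2]; B=np.array([617,270,85.]); T=B-6*n-17*t
delta(T,D); w=capture("wrist"); save(w,"w4.png")
E
```

```text
time: 7.12
tool_pos: [611.0, 271.0, 94.0]
tcp_rot: [3.14, -0.598, -0.164]
contact_force: [-0.5, -0.4, -0.1]
grip_width: 50.6
t 7.12 pos [611. 271.  94.] rot [ 3.14  -0.598 -0.164] q [ 0.45  0.61  1.73 -0.87  0.44  2.92] w 50.6 F [-0.5 -0.4 -0.1]
shift [ 0.7 -0.1  0.8] turn [ 0.001 -0.002 -0.001]
```

View pics/w4.png

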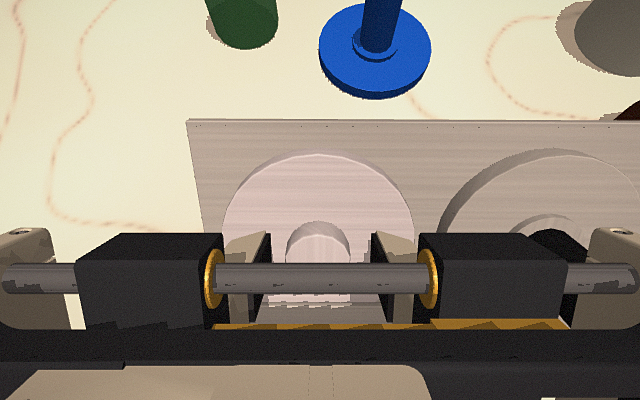

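The boss sits centred between the fingers at (318,245) with no contact. I'll grip it.

```bash
python3 -m handwheel '[[[0,0,0],[0,0,0]],[[0,0,0],[0,0,0]],[[0,0,0],[0,0,0]],[[0,0,0],[0,0,0]],[[0,0,0],[0,0,0]],[[0,0,0],[0,0,0]]]' 1
python3 -m handwheel '[[[3.5,-0.6,3.5],[0,0,0]],[[3.5,-0.6,3.5],[0,0,0]],[[3.5,-0.6,3.5],[0,0,0]],[[3.5,-0.6,3.5],[0,0,0]],[[3.5,-0.6,3.5],[0,0,0]],[[3.5,-0.6,3.5],[0,0,0]],[[0,0,0],[0,0,0]]]' 1
```

```text
time: 7.92
tool_pos: [611.2, 271.3, 95.1]
tcp_rot: [3.142, -0.6, -0.164]
contact_force: [-1.2, 0.1, 3.5]
grip_width: 30.6
time: 8.8
tool_pos: [630.4, 267.3, 114.6]
tcp_rot: [3.139, -0.596, -0.163]
contact_force: [-9.5, 0.7, 3.6]
grip_width: 31.0
```

```bash
python3 -m handwheel '[[[-3,0.5,3],[0,0,0]],[[-6,1,8],[0,0,0]],[[-8,1.4,10],[0,0,0]],[[-8,1.4,14],[0,0,0]],[[-8,1.4,18],[0,0,0]],[[-8,1.4,20],[0,0,0]],[[-8,1.4,25],[0,0,0]],[[-8,1,30],[0,0,0]],[[0,0,30],[0,0,0]],[[0,0,0],[0,0,0]]]' 1
python3 - <<'E'
from h import *
w=capture("wrist"); save(w,"w5.png"); delta([0,0,0],des(-.1854))
E
```

```text
time: 10.05
tool_pos: [575.7, 277.9, 278.0]
tcp_rot: [-3.137, -0.605, -0.167]
contact_force: [0.1, -0.8, -1.5]
grip_width: 30.8
t 10.1 pos [574.9 277.3 275.4] rot [-3.14  -0.601 -0.165] q [ 0.49  0.34  1.6  -0.52  0.77  2.52] w 30.8 F [-0.6  1.  -1.4]
shift [-574.9 -277.3 -275.4] turn [ 0.128  0.776 -0.001]
```

View pics/w5.png

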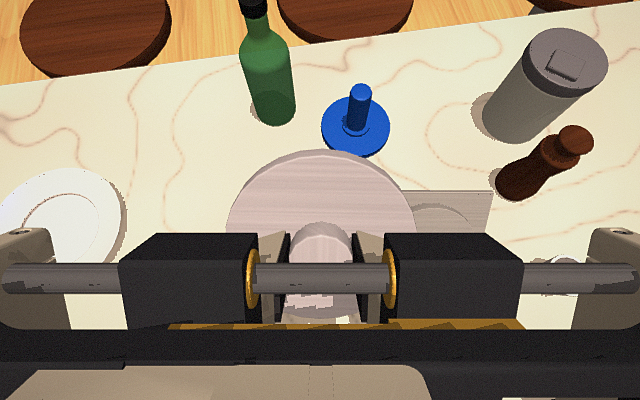

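Run:
```python
from h import *
w=capture("wrist"); t=capture("top")
w1=dict(w); w1["cam_to_world"]=np.array([[-.159,.954,.255,609.442],[-.987,-.154,-.040,-261.155],[.001,-.258,.966,433.719],[0,0,0,1]]); w1["img"]=cv2.imread("pics/w1.png")[:,:,::-1]
t["img"]=cv2.imread("pics/top0.png")[:,:,::-1]
out=[]
for c,(u,v),k,h in((w1,(311,133),5,60),(t,(428,203),8,37)):
    u0,v0=u-h,v-h; a=cv2.resize(c["img"][v0:v0+2*h,u0:u0+2*h],None,fx=k,fy=k,interpolation=cv2.INTER_CUBIC)[:,:,::-1].copy()
    a=cv2.resize(a,(400,400)) if 0 else a
    for r,z,col in((59,28,(0,0,255)),(53,28,(0,255,0))):
        pts=[[ (x+.5-u0)*k for x in [proj(c,[584.8+r*np.cos(q),-247+r*np.sin(q),z])[0]]]+[(proj(c,[584.8+r*np.cos(q),-247+r*np.sin(q),z])[1]+.5-v0)*k] for q in np.linspace(0,6.28,80)]
        cv2.polylines(a,[np.int32(np.round(pts))],False,col,1)
    out.append(cv2.resize(a,(395,395)))
cv2.imwrite("pics/ov.png",np.hstack(out))
```

```text
(no output)
```

View pics/ov.png

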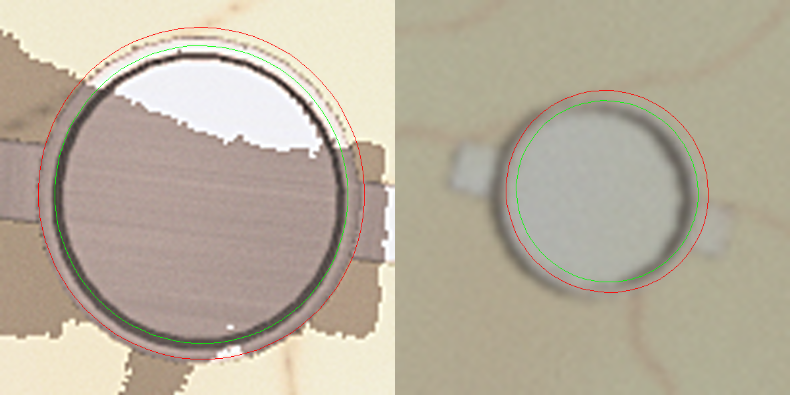

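The wrist picture puts the mould centre about 2 mm lower in x, near (582.5,-246.5). The top camera disagrees by several mm in y. I'll take a second wrist look on the way with the plate in hand.

```bash
python3 -m handwheel '[[[-3,-20,4],[0.005,0.03,0]],[[-6,-40,5],[0.009,0.05,0]],[[-7,-48,5],[0.009,0.058,0]],[[-7,-48,5],[0.009,0.058,0]],[[-7,-48,2],[0.009,0.058,0]],[[-7,-48,2],[0.009,0.058,0]],[[-7,-48,2],[0.009,0.058,0]],[[-7,-48,0],[0.009,0.058,0]],[[-7,-48,0],[0.009,0.058,0]],[[-7,-48,0],[0.009,0.058,0]],[[-6,-45,0],[0.006,0.05,0]],[[-3,-25,0],[0,0,0]]]' 1
python3 -m handwheel '[[[0,-10,0],[0,0,0]],[[0,0,0],[0,0,0]],[[0,0,0],[0,0,0]]]' 1
python3 - <<'E'
from h import *
delta([500,-247,300],des(0))
w=capture("wrist"); save(w,"w6.png"); np.save("w6.npy",w["cam_to_world"])
k=2.2;a=cv2.resize(w["img"][0:260,170:470],None,fx=k,fy=k,interpolation=cv2.INTER_CUBIC)[:,:,::-1].copy()
for r,z,col in((59,28,(0,0,255)),(53,28,(0,255,0))):
    pts=[proj(w,[582.6+r*np.cos(q),-246.5+r*np.sin(q),z]) for q in np.linspace(0,6.28,80)]
    cv2.polylines(a,[np.int32([[(u+.5-170)*k,(v+.5)*k] for u,v in pts])],False,col,1)
cv2.imwrite("pics/ov2.png",a)
E
```

```text
time: 11.7
tool_pos: [500.5, -239.3, 296.5]
tcp_rot: [3.136, 0.006, -0.165]
contact_force: [0.3, 0.3, -1.2]
grip_width: 30.7
time: 12.08
tool_pos: [501.2, -245.8, 298.6]
tcp_rot: [3.135, 0.002, -0.162]
contact_force: [-0.3, 1.1, -1.8]
grip_width: 30.8
t 12.07 pos [ 501.2 -245.8  298.6] rot [ 3.135e+00  2.000e-03 -1.620e-01] q [-0.59  0.37  1.34 -0.01  1.43  1.14] w 30.8 F [-0.3  1.1 -1.8]
shift [-1.2 -1.2  1.4] turn [ 0.006 -0.003 -0.004]
```

View pics/ov2.png

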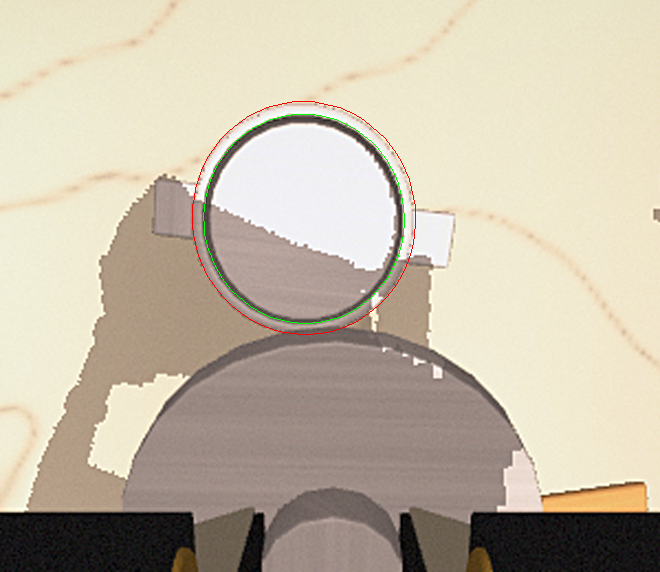

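```bash
python3 - <<'E'
from h import *
w=capture("wrist"); o=get_obs(); M=R.from_euler("xyz",o["tcp_rot"]); t=M.as_matrix()[:,2]
for dth in(-.05,0,.05):
  for ds in(-3,0,3):
    n2=R.from_rotvec(Y*(-.185+dth)).apply(Z); s2=np.cross(Y,n2); 
    C=o["tool_pos"]+17*t+ds*s2; c0=C-20*n2
    f=lambda h,r:[round(x*1,1) for x in proj(w,c0+h*n2+r*s2)]
    print(dth,ds,"under",f(0,50),"face",f(12,50),"bossbase",f(12,16),"bossend",f(26,16))
E
echo "measured under 321,149  face 153  bossbase 321.4,221.8 bossend 235.5"
```

```text
-0.05 -3 under [np.float64(320.3), np.float64(152.8)] face [np.float64(320.5), np.float64(162.3)] bossbase [np.float64(320.0), np.float64(226.2)] bossend [np.float64(320.2), np.float64(242.9)]
-0.05 0 under [np.float64(320.4), np.float64(146.9)] face [np.float64(320.5), np.float64(156.0)] bossbase [np.float64(320.1), np.float64(221.1)] bossend [np.float64(320.2), np.float64(237.5)]
-0.05 3 under [np.float64(320.4), np.float64(140.8)] face [np.float64(320.6), np.float64(149.6)] bossbase [np.float64(320.1), np.float64(215.9)] bossend [np.float64(320.3), np.float64(232.0)]
0 -3 under [np.float64(320.3), np.float64(153.2)] face [np.float64(320.4), np.float64(161.3)] bossbase [np.float64(320.0), np.float64(226.2)] bossend [np.float64(320.2), np.float64(241.6)]
0 0 under [np.float64(320.3), np.float64(147.2)] face [np.float64(320.5), np.float64(155.0)] bossbase [np.float64(320.1), np.float64(221.0)] bossend [np.float64(320.2), np.float64(236.0)]
0 3 under [np.float64(320.4), np.float64(141.2)] face [np.float64(320.5), np.float64(148.5)] bossbase [np.float64(320.1), np.float64(215.6)] bossend [np.float64(320.3), np.float64(230.3)]
0.05 -3 under [np.float64(320.2), np.float64(153.8)] face [np.float64(320.4), np.float64(160.6)] bossbase [np.float64(320.0), np.float64(226.3)] bossend [np.float64(320.2), np.float64(240.3)]
0.05 0 under [np.float64(320.3), np.float64(147.9)] face [np.float64(320.4), np.float64(154.3)] bossbase [np.float64(320.0), np.float64(220.9)] bossend [np.float64(320.2), np.float64(234.5)]
0.05 3 under [np.float64(320.3), np.float64(141.8)] face [np.float64(320.5), np.float64(147.8)] bossbase [np.float64(320.1), np.float64(215.5)] bossend [np.float64(320.3), np.float64(228.7)]
measured under 321,149  face 153  bossbase 321.4,221.8 bossend 235.5
```

The grip matches the model within 1 mm, with about 0.04 rad of slip, so I turn +0.16 rad more. Next the target above the mould.

Run:
```python
from h import *
D=des(-.16);t=D.as_matrix()[:,2]
T=np.array([582.4,-246.4,26+50])-17*t; delta(T,D)
```

```text
t 12.18 pos [ 501.3 -245.8  298.9] rot [ 3.135e+00  2.000e-03 -1.620e-01] q [-0.59  0.37  1.34 -0.01  1.43  1.14] w 31.0 F [ 0.3  1.2 -0.8]
shift [  83.8   -1.  -206.1] turn [ 0.032  0.155 -0.005]
```

```bash
python3 -m handwheel '[[[8,0,-8],[0.003,0.015,0]],[[10,0,-20],[0.003,0.018,0]],[[10,0,-22],[0.003,0.018,0]],[[10,0,-22],[0.003,0.018,0]],[[10,0,-22],[0.003,0.018,0]],[[10,0,-22],[0.003,0.018,-0.001]],[[9,0,-22],[0.003,0.018,-0.001]],[[8,0,-20],[0.003,0.016,-0.001]],[[6,0,-18],[0.003,0.016,-0.001]],[[3,-1,-15],[0.003,0,-0.001]],[[0,0,-12],[0.002,0,0]],[[0,0,0],[0,0,0]]]' 1
python3 - <<'E'
from h import *
D=des(-.16);t=D.as_matrix()[:,2]
w=capture("wrist"); save(w,"w7.png")
delta(np.array([582.4,-246.4,26+30])-17*t,D)
E
```

```text
time: 13.68
tool_pos: [584.4, -247.8, 94.8]
tcp_rot: [-3.141, 0.162, -0.167]
contact_force: [-0.4, 0.0, -1.4]
grip_width: 30.7
t 13.72 pos [ 584.8 -248.    95.8] rot [ 3.141  0.16  -0.168] q [-0.5   0.77  1.23 -0.05  1.3   1.26] w 30.8 F [ 0.1 -0.8 -0.1]
shift [  0.3   1.2 -23. ] turn [ 0.    -0.     0.001]
```

```bash
python3 -m handwheel '[[[0.3,1.2,-6],[0,0,0]],[[0,0,-6],[0,0,0]],[[0,0,-6],[0,0,0]],[[0,0,-5],[0,0,0]],[[0,0,-5],[0,0,0]],[[0,0,-4],[0,0,0]],[[0,0,-3],[0,0,0]],[[0,0,-3],[0,0,0]],[[0,0,0],[0,0,0]]]' 1; python3 -m handwheel '[[[0,0,-3],[0,0,0]],[[0,0,-3],[0,0,0]],[[0,0,-2],[0,0,0]],[[0,0,0],[0,0,0]]]' 1
```

```text
time: 14.85
tool_pos: [585.3, -246.7, 57.5]
tcp_rot: [3.141, 0.16, -0.167]
contact_force: [-0.1, -0.4, -1.5]
grip_width: 31.2
time: 15.35
tool_pos: [585.3, -246.7, 49.5]
tcp_rot: [3.141, 0.16, -0.167]
contact_force: [-0.6, 0.4, -2.2]
grip_width: 30.8
```

```bash
python3 -m handwheel '[[[0,0,-2],[0,0,0]],[[0,0,-2],[0,0,0]],[[0,0,0],[0,0,0]]]' 1; python3 -m handwheel '[[[0,0,-1],[0,0,0]],[[0,0,-1],[0,0,0]],[[0,0,0],[0,0,0]]]' 1;  python3 -m handwheel '[[[0,0,-1],[0,0,0]],[[0,0,0],[0,0,0]]]' 1
```

```text
time: 15.72
tool_pos: [585.2, -246.7, 45.5]
tcp_rot: [3.141, 0.16, -0.167]
contact_force: [-0.2, 0.3, -1.7]
grip_width: 30.6
time: 16.1
tool_pos: [585.6, -246.9, 44.0]
tcp_rot: [3.141, 0.159, -0.167]
contact_force: [0.5, -0.8, -0.3]
grip_width: 30.9
time: 16.35
tool_pos: [585.6, -246.9, 43.8]
tcp_rot: [3.141, 0.159, -0.167]
contact_force: [0.1, -0.2, 5.1]
grip_width: 30.8
```

```bash
python3 -m handwheel '[[[0,0,0],[0,0,0]],[[0,0,0],[0,0,0]],[[0,0,0],[0,0,0]],[[0,0,0],[0,0,0]]]' 0.47; python3 -m handwheel '[[[0,0,5],[0,0,0]],[[0,0,8],[0,0,0]],[[-5,0,15],[0,-0.03,0]],[[-10,0,25],[0,-0.05,0]],[[-15,0,40],[0,-0.08,0]],[[-20,0,50],[0,0,0]],[[-20,0,50],[0,0,0]],[[-10,0,40],[0,0,0]],[[0,0,0],[0,0,0]]]' 0.47
python3 - <<'E'
from h import *
delta([500,-247,300],des(0))
w=capture("wrist"); save(w,"w8.png")
k=2.2;a=cv2.resize(w["img"][0:260,170:470],None,fx=k,fy=k,interpolation=cv2.INTER_CUBIC)[:,:,::-1].copy()
for r,z,col in((59,28,(0,0,255)),(50,18,(0,255,0)),(16,32,(255,0,0))):
    pts=[proj(w,[582.4+r*np.cos(q),-246.4+r*np.sin(q),z]) for q in np.linspace(0,6.28,80)]
    cv2.polylines(a,[np.int32([[(u+.5-170)*k,(v+.5)*k] for u,v in pts])],False,col,1)
cv2.imwrite("pics/ov3.png",a)
E
```

```text
time: 16.85
tool_pos: [585.3, -246.7, 42.6]
tcp_rot: [3.141, 0.16, -0.167]
contact_force: [-0.1, -0.1, 1.0]
grip_width: 48.6
time: 17.98
tool_pos: [506.0, -247.6, 280.4]
tcp_rot: [-3.119, -0.005, -0.166]
contact_force: [0.7, -0.5, -0.2]
grip_width: 48.6
t 17.98 pos [ 506.  -247.6  280.4] rot [-3.119 -0.005 -0.166] q [-0.6   0.39  1.36  0.02  1.39  1.13] w 48.6 F [ 0.7 -0.5 -0.2]
shift [-6.   0.6 19.6] turn [-0.021  0.009 -0.001]
```

View pics/ov3.png

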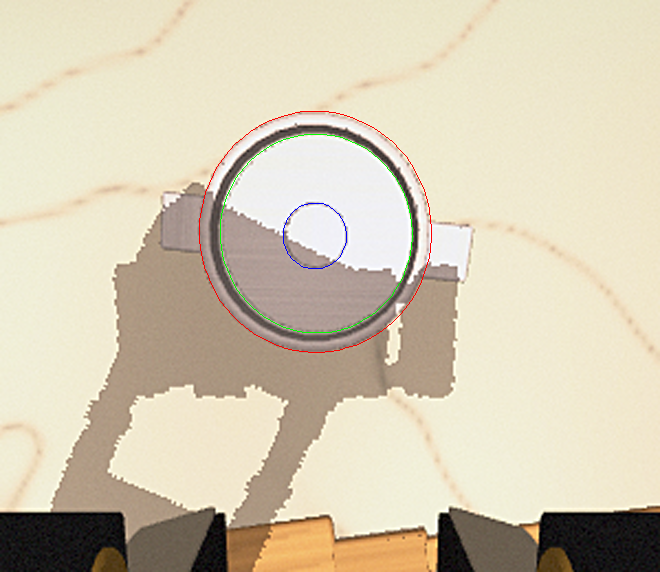

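Run:
```python
from h import *
w=capture("wrist")
print([(round(d["score"],2),world(w,d["xyz"]).round(1).tolist()) for d in spot_in("base_plate","wrist")[:3]])
D=des(.74);t=D.as_matrix()[:,2];U=np.array([617,270,85.])-26*n-113.5*Y
T=U+60*n-3*t; print("U",U,"T",T,"t",t); delta(T-100*t,D)
```

```text
[(0.86, [586.6, -247.4, 20.4])]
U [616.3772894  155.02236849  66.6154    ] T [572.53943709 162.36703948 111.25680568] t [ 0.66501889 -0.11141844 -0.73846856]
t 18.12 pos [ 505.1 -246.4  275. ] rot [-3.115e+00  3.000e-03 -1.650e-01] q [-0.6   0.4   1.37  0.02  1.39  1.13] w 48.9 F [-0.4 -0.1  0.4]
shift [  1.  419.9 -89.9] turn [-0.148 -0.729 -0.011]
```

The picture shows the plate seated concentric in the mould. The detector also reports a base_plate there (0.86), and the gripper is empty. Now the plunger.

```bash
python3 -m handwheel '[[[0,20,0],[-0.012,-0.06,-0.001]],[[0,40,0],[-0.013,-0.067,-0.001]],[[0,40,0],[-0.013,-0.067,-0.001]],[[0,40,0],[-0.013,-0.067,-0.001]],[[0,40,0],[-0.013,-0.067,-0.001]],[[0,40,0],[-0.013,-0.067,-0.001]],[[0,40,-5],[-0.013,-0.067,-0.001]],[[0,40,-10],[-0.013,-0.067,-0.001]],[[0,40,-15],[-0.013,-0.067,-0.001]],[[0,40,-20],[-0.013,-0.067,-0.001]],[[0,30,-20],[-0.013,-0.067,-0.001]],[[0,10,-20],[0,0,0]]]' 0.45
python3 -m handwheel '[[[0,0,0],[0,0,0]],[[0,0,0],[0,0,0]]]' 0.45
cat > p.py <<'E'
from h import *
D=des(.74);t=D.as_matrix()[:,2];U=np.array([617,270,85.])-26*n-113.5*Y
T=U+60*n-3*t
E
python3 - <<'E'
from p import *
w=capture("wrist"); save(w,"w9.png"); delta(T-100*t,D)
print([(round(d["score"],2),world(w,d["xyz"]).round(1).tolist()) for d in spot_in("plunger","wrist")[:3]])
k=2.2;a=cv2.resize(w["img"][100:330,170:470],None,fx=k,fy=k,interpolation=cv2.INTER_CUBIC)[:,:,::-1].copy()
for r,h,col in((50,12,(0,255,0)),(14,87,(255,0,255)),(14,12,(255,0,0))):
    pts=[proj(w,U+h*n+r*np.cos(q)*s+r*np.sin(q)*Y) for q in np.linspace(0,6.28,80)]
    cv2.polylines(a,[np.int32([[(u+.5-170)*k,(v+.5-100)*k] for u,v in pts])],False,col,1)
cv2.imwrite("pics/ov4.png",a)
E
```

```text
time: 19.62
tool_pos: [505.2, 135.8, 200.8]
tcp_rot: [3.128, -0.675, -0.171]
contact_force: [0.1, 0.2, -0.3]
grip_width: 50.3
time: 19.88
tool_pos: [506.2, 134.2, 202.6]
tcp_rot: [3.128, -0.676, -0.174]
contact_force: [0.0, -0.2, -0.1]
grip_width: 50.4
t 19.93 pos [506.4 134.  203.1] rot [ 3.129 -0.677 -0.175] q [ 0.27  0.2   2.08 -0.91  0.37  2.81] w 50.6 F [-0.   0.3  0.2]
shift [ -0.4  39.5 -18. ] turn [-0.001 -0.063  0.017]
[(0.93, [612.0, 161.2, 86.3]), (0.74, [636.8, 237.8, 75.0]), (0.59, [800.3, 187.3, 11.0])]
```

View pics/ov4.png

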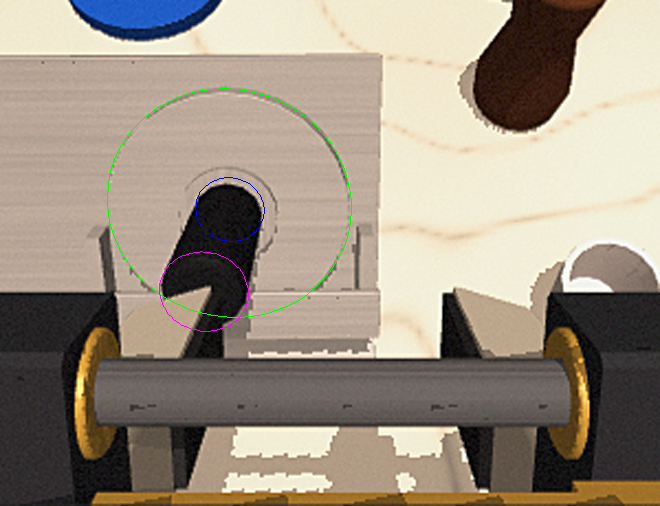

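The model overlay fits the plunger disc and handle well. Because q4 is again near its limit, I'll use a 0.62 tilt.

```bash
sed -i 's/des(.74)/des(.62)/' p.py
python3 - <<'E'
from p import *
print(t); delta(T-80*t,D)
E
```

```text
[ 0.57304802 -0.09600948 -0.81387846]
t 19.98 pos [506.5 134.  203.4] rot [ 3.129 -0.678 -0.176] q [ 0.27  0.2   2.08 -0.91  0.37  2.81] w 50.2 F [ 1.3  0.7 -0.2]
shift [ 20.4  36.  -26.8] turn [0.02  0.055 0.017]
```

```bash
python3 -m handwheel '[[[3,6,0],[0.003,0.009,0.003]],[[3,6,0],[0.003,0.009,0.003]],[[3,6,-3],[0.003,0.009,0.003]],[[4,6,-8],[0.003,0.009,0.003]],[[4,6,-8],[0.003,0.009,0.003]],[[3,6,-8],[0.003,0.009,0.003]],[[0,0,0],[0,0,0]],[[0,0,0],[0,0,0]]]' 0.45
python3 - <<'E'
from p import *
delta(T,D)
E
```

```text
time: 20.98
tool_pos: [526.1, 170.3, 175.6]
tcp_rot: [3.139, -0.621, -0.163]
contact_force: [-0.1, 0.7, 0.3]
grip_width: 50.3
t 20.98 pos [526.1 170.3 175.6] rot [ 3.139 -0.621 -0.163] q [ 0.32  0.3   2.   -0.82  0.38  2.75] w 50.3 F [-0.1  0.7  0.3]
shift [ 46.7  -8.  -64.2] turn [ 0.002  0.    -0.002]
```

```bash
python3 -m handwheel '[[[5,-0.8,-7],[0,0,0]],[[6,-1,-8],[0,0,0]],[[6,-1,-8],[0,0,0]],[[6,-1,-8],[0,0,0]],[[6,-1,-8],[0,0,0]],[[6,-1,-8],[0,0,0]],[[6,-1,-8],[0,0,0]],[[5.5,-1,-8],[0,0,0]],[[0,0,0],[0,0,0]],[[0,0,0],[0,0,0]]]' 0.45
python3 - <<'E'
from p import *
delta(T,D)
E
```

```text
time: 22.22
tool_pos: [575.2, 163.0, 118.3]
tcp_rot: [3.14, -0.61, -0.163]
contact_force: [-0.6, -0.4, 0.1]
grip_width: 50.7
t 22.23 pos [575.2 163.  118.3] rot [ 3.14  -0.61  -0.163] q [ 0.27  0.46  1.95 -1.    0.29  2.91] w 50.7 F [-0.6 -0.4  0.1]
shift [-2.4 -0.6 -6.8] turn [-0.001 -0.01  -0.002]
```

```bash
sed -i 's/des(.62)/des(.54)/' p.py; python3 -m handwheel '[[[0,0,0],[0.004,0.023,0]],[[0,0,0],[0.004,0.023,0]],[[-2,-0.2,-2],[0.004,0.023,0]],[[-2,-0.2,-2],[0,0,0]],[[0,0,0],[0,0,0]]]' 0.45
python3 - <<'E'
from p import *
delta(T,D)
E
```

```text
time: 22.85
tool_pos: [570.8, 162.5, 114.1]
tcp_rot: [3.141, -0.54, -0.163]
contact_force: [-0.8, -0.2, 0.2]
grip_width: 50.5
t 22.85 pos [570.8 162.5 114.1] rot [ 3.141 -0.54  -0.163] q [ 0.25  0.46  1.92 -0.7   0.33  2.6 ] w 50.5 F [-0.8 -0.2  0.2]
shift [ 2.2 -0.3 -2.5] turn [ 0.001 -0.    -0.002]
```

```bash
python3 -m handwheel '[[[0,0,0],[0,0,0]],[[0,0,0],[0,0,0]],[[0,0,0],[0,0,0]],[[0,0,0],[0,0,0]],[[0,0,0],[0,0,0]],[[0,0,0],[0,0,0]],[[0,0,0],[0,0,0]]]' 1
python3 -m handwheel '[[[3.3,-0.6,3.7],[0,0,0]],[[3.5,-0.6,3.7],[0,0,0]],[[3.5,-0.6,3.6],[0,0,0]],[[3.5,-0.6,3.6],[0,0,0]],[[3.5,-0.6,3.6],[0,0,0]],[[3.5,-0.6,3.6],[0,0,0]],[[0,0,0],[0,0,0]]]' 1
```

```text
time: 23.72
tool_pos: [571.4, 162.8, 114.4]
tcp_rot: [3.142, -0.54, -0.164]
contact_force: [-0.1, 3.4, 0.3]
grip_width: 27.3
time: 24.6
tool_pos: [592.5, 158.9, 136.5]
tcp_rot: [3.142, -0.541, -0.164]
contact_force: [0.7, 1.0, -3.3]
grip_width: 27.8
```

```bash
python3 -m handwheel '[[[-3,0.5,3],[0,0,0]],[[-6,1,8],[0,0,0]],[[-8,1.4,10],[0,0,0]],[[-8,1.4,14],[0,0,0]],[[-8,1.4,18],[0,0,0]],[[-8,1.4,20],[0,0,0]],[[-8,1.4,25],[0,0,0]],[[-8,1,30],[0,0,0]],[[0,0,30],[0,0,0]],[[0,0,0],[0,0,0]]]' 1
python3 - <<'E'
from h import *
D=des(-.24);t=D.as_matrix()[:,2]
delta(np.array([582.4,-246.4,128+60])-3*t,D)
E
```

```text
time: 25.85
tool_pos: [535.7, 169.1, 297.7]
tcp_rot: [-3.138, -0.546, -0.165]
contact_force: [-0.0, 0.2, -3.6]
grip_width: 27.2
t 25.85 pos [535.7 169.1 297.7] rot [-3.138 -0.546 -0.165] q [ 0.29  0.16  1.75 -0.33  0.75  2.21] w 27.2 F [-0.   0.2 -3.6]
shift [  47.4 -415.6 -106.8] turn [ 0.126  0.776 -0.002]
```

```bash
python3 -m handwheel '[[[2,-20,0],[0.011,0.07,0]],[[4,-38,0],[0.011,0.07,0]],[[4,-38,0],[0.011,0.07,0]],[[4,-38,0],[0.011,0.07,0]],[[4,-38,0],[0.011,0.07,0]],[[4,-38,0],[0.011,0.07,0]],[[4,-38,0],[0.011,0.07,0]],[[4,-38,0],[0.011,0.07,0]],[[4,-38,0],[0.011,0.07,0]],[[4,-38,0],[0.011,0.07,0]],[[4,-38,0],[0.011,0.07,0]],[[4,-20,0],[0,0,0]]]' 1
python3 -m handwheel '[[[0,0,0],[0,0,0]],[[0,0,0],[0,0,0]]]' 1
python3 - <<'E'
from h import *
D=des(-.24);t=D.as_matrix()[:,2]
delta(np.array([582.4,-246.4,128+60])-3*t,D)
E
```

```text
time: 27.35
tool_pos: [581.2, -253.7, 290.8]
tcp_rot: [3.136, 0.243, -0.164]
contact_force: [-0.4, -0.5, -3.0]
grip_width: 27.5
time: 27.6
tool_pos: [581.0, -250.7, 293.3]
tcp_rot: [3.136, 0.24, -0.162]
contact_force: [0.3, 0.2, -3.4]
grip_width: 27.3
t 27.6 pos [ 581.  -250.7  293.3] rot [ 3.136  0.24  -0.162] q [-0.49  0.67  0.87 -0.08  1.82  1.23] w 27.3 F [ 0.3  0.2 -3.4]
shift [   2.1    4.2 -102.4] turn [ 0.005 -0.001 -0.005]
```

```bash
python3 -m handwheel '[[[0.5,1,-8],[0.001,0,0]],[[0.5,1,-14],[0.001,0,-0.001]],[[0.5,1,-14],[0.001,0,-0.001]],[[0.5,1,-14],[0.001,0,-0.001]],[[0,0,-14],[0.001,0,-0.001]],[[0,0,-14],[0,0,-0.001]],[[0,0,-12],[0,0,0]],[[0,0,-8],[0,0,0]],[[0,0,-3],[0,0,0]],[[0,0,0],[0,0,0]],[[0,0,0],[0,0,0]]]' 1
python3 - <<'E'
from h import *
D=des(-.24);t=D.as_matrix()[:,2]
delta(np.array([582.4,-246.4,188])-3*t,D)
for cn in("wrist","scene","top"):
    w=capture(cn)
    for nm in("plunger","base_plate"): print(cn,nm,[(round(d["score"],2),world(w,d["xyz"]).round(1).tolist()) for d in spot_in(nm,cn)[:3]])
w=capture("wrist"); save(w,"w10.png"); g=cv2.GaussianBlur(cv2.cvtColor(w["img"],cv2.COLOR_RGB2GRAY),(3,3),0).astype(np.float32)
gm=np.hypot(cv2.Sobel(g,cv2.CV_32F,1,0),cv2.Sobel(g,cv2.CV_32F,0,1))
o=get_obs(); tt=R.from_euler("xyz",o["tcp_rot"]).as_matrix()[:,2]; C=o["tool_pos"]+3*tt
res=[]
for a in np.arange(-.3,.31,.02):
  N=R.from_rotvec(Y*a).apply(Z); S=np.cross(Y,N)
  for h in np.arange(50,76,2.):
    for e in(-6,-4,-2,0,2,4,6):
      c0=C-h*N+e*S; sc=[]
      for hh in(0,12):
        for q in np.radians(np.arange(-60,61,4)):
          u,v=proj(w,c0+hh*N+50*np.cos(q)*S+50*np.sin(q)*Y)
          if 0<=u<639 and 0<=v<225: sc.append(gm[int(round(v)),int(round(u))])
      res.append((np.mean(np.minimum(sc,150)) if len(sc)>20 else 0,len(sc),round(a,2),h,e))
for r in sorted(res)[::-1][:8]: print(r)
E
```

```text
time: 28.98
tool_pos: [583.3, -247.6, 193.6]
tcp_rot: [3.14, 0.239, -0.166]
contact_force: [-0.2, 0.5, -2.8]
grip_width: 27.7
t 28.98 pos [ 583.3 -247.6  193.6] rot [ 3.14   0.239 -0.166] q [-0.49  0.72  1.05 -0.08  1.6   1.26] w 27.7 F [-0.2  0.5 -2.8]
shift [-0.2  1.1 -2.7] turn [0.001 0.001 0.   ]
wrist plunger [(0.78, [596.8, -246.9, 140.3]), (0.54, [556.2, -6.0, 29.4])]
wrist base_plate [(0.86, [610.9, -248.1, 19.1])]
scene plunger [(0.7, [823.6, 195.1, 15.7]), (0.67, [595.8, -236.9, 140.5]), (0.66, [520.1, 450.6, 23.4])]
scene base_plate [(0.97, [583.9, -240.2, 21.3])]
top plunger [(0.79, [803.5, 187.3, 10.2]), (0.49, [563.9, -215.6, 142.3])]
top base_plate [(0.46, [565.3, -212.5, 16.1])]
(np.float32(132.72536), 62, np.float64(0.04), np.float64(56.0), 2)
(np.float32(131.93), 62, np.float64(0.04), np.float64(64.0), 0)
(np.float32(131.38814), 62, np.float64(0.0), np.float64(58.0), 0)
(np.float32(131.37813), 62, np.float64(0.02), np.float64(62.0), 0)
(np.float32(130.6306), 62, np.float64(0.02), np.float64(60.0), 0)
(np.float32(127.53607), 62, np.float64(-0.04), np.float64(66.0), -4)
(np.float32(127.27776), 62, np.float64(-0.02), np.float64(62.0), -2)
(np.float32(126.77464), 62, np.float64(-0.04), np.float64(72.0), -6)
```

Outline fit of the held plunger: tilt about 0.02 rad, underside about 60 mm below the grip (z ≈ 131, so 10 cm above the rim), offset about 0–2 mm. Handing in.

```bash
python3 -m handwheel '[[[0,0,0],[0,0,0]],[[0,0,0],[0,0,0]],[[0,0,0],[0,0,0]],[[0,0,0],[0,0,0]]]' 1; python3 -c "
from plant import bot,get_obs
import numpy as np
print(np.abs(get_obs()['dq']).max()); print(bot.close_job())"
```

```text
time: 29.98
tool_pos: [583.1, -247.5, 193.1]
tcp_rot: [3.141, 0.24, -0.166]
contact_force: [0.5, 0.1, -2.6]
grip_width: 27.5
0.0017011775194755868
the job is handed in; nothing more can be done
None
```

The base plate is in the mould, boss up and let go, and I handed in still holding the plunger level over the mould. The run took about 30 s of the 72 s allowed. Handing in reports no verdict.

**Base plate:** I drew it out of the +y bay by its boss and lowered it until it touched the floor (about 5 N) before opening the fingers. Afterwards the wrist overlay showed it concentric with the rim, and the detector found it in the mould with the plunger held above.

**Plunger:** I took it from the –y bay only after that.
- **Tilt and centring:** the last outline fit gave about 0.02 rad of tilt, within about 2 mm of the mould's axis.
- **Height:** the plate is about 10 cm above the rim.
- **Grip and motion:** the arm was still (joint speed below 0.002 rad/s), with the handle in the fingers at a 27.5 mm opening.

**What disagreed:**
- The top camera put the mould about 6 mm off in y. I trusted the two wrist views, which agreed to about 1 mm, and the plate went in without touching the rim.
- The last network positions for the plunger and base plate scattered by 1–3 cm because they were partly hidden, so I relied on the outline fit.
- Joint 4 came to its –1.0 limit at the stand twice, so I gripped with the tool 10–14° off the disc axis and turned both pieces level by the stand's 45° slope.
- I did not measure the base plate's final tilt or the bystanders' final positions. No unexpected contact force showed at the end of any move.

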